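Turn the stirrer up four clicks and start it

TASK

Turn the stirrer's blue click-stop dial up (clockwise seen from above) by exactly four clicks from where it stands, pushing its grip bar gently with a fingertip, then press the green start button all the way down and let it come back up. Never press the green button before the dial is set, do not press the red button, and leave the bottle on the plate and everything else on the bench where it is.

Things in the scene. Friction and masses are not known exactly. Their poses are not given: they have to be found in the camera images.
- stirrer: White magnetic stirrer fixed to the bench, 220 mm wide (y), turned up to 20 degrees. Origin: on the bench under its middle; z up, x from its console to its plate. Console (x -175 to -30 mm): level top 60 mm above the bench, with dial and buttons. Behind it (x -30 to 170 mm) the housing is 85 mm high; on it a white plate 160 x 160 mm, centre x 75, y 0 mm, top 95 mm above the bench.
- dial_axis (a point): Point on the dial's upright axis level with the console's top, at x -95, y 50 mm in the stirrer's frame. Dial: a black round skirt 72 mm across, top 11 mm above this point; across its diameter a blue grip bar 64 mm long, 10 mm thick, 10 to 36 mm above this point. White ticks on the console stand 30 degrees apart. Free around: 65 mm to the higher housing, 95 mm to the buttons' collars.
- pointer_end (a point): Point at the top of the dial's blue grip bar near its white-lined end: 30 mm from the axis, 36 mm above the console's top. From dial_axis to here is the direction of the bar; either end of the bar, on either side, can be pushed.
- dial (a joint): Dial angle in rad, growing clockwise seen from above. It clicks into a stop every 0.5236 rad (30 degrees) from 0 and starts at rest in one of the first four (0 to 1.571). At 0 the white-lined end points 150 degrees counter-clockwise of the stirrer's +x. Range -0.16 to 4.87. Leaving a stop takes 0.05 to 0.1 Nm (2 to 4 N at the bar's end); 15 degrees past it, it snaps on to the next.
- start_top (a point): Centre of the top of the green start button, a round cap 24 mm across in a black collar (40 mm across, 12 mm high), at x -128, y -65 mm in the stirrer's frame; with the button up this point is 82 mm above the bench.
- start (a joint): Travel of the green button in m: 0 up, 0.006 fully down; a spring raises it again. It starts to sink at about 1.5 N and is fully down at 5 N.
- stop_top (a point): Centre of the top of the red stop button, like the green one, 60 mm from it towards the plate (x -68, y -65 mm in the stirrer's frame). Not to be pressed.
- stop (a joint): Travel of the red button in m: 0 up, 0.006 fully down.
- bottle: Green glass bottle with blue cap, 72 mm across, 150 mm high, standing loose on the middle of the stirring plate. Origin: centre of its underside, 95 mm above the bench.
- marker: Marker pen, white with a blue cap, 130 mm long, 15 mm thick, lying on the bench beside the console on the buttons' side (-y). Origin: under its middle.
- petri: Closed culture dish, 94 mm across, 15 mm high, on the bench beside the console on the dial's side (+y). Origin: centre of its underside.
- reagent: White reagent jar with blue cap, 76 mm across, 140 mm high, on the bench to the left. Origin: centre of its underside.
- amber: Amber bottle with red cap, 60 mm across, 130 mm high, on the bench to the left. Origin: centre of its underside.
- rack: Blue test-tube rack with stoppered tubes, 100 x 200 mm, 125 mm high, on the bench to the right. Origin: centre of its underside.
- dishes: Stack of five culture dishes, 90 mm across, 70 mm high, on the bench to the right. Origin: centre of its underside.
Not all that is in view belongs to the job. What is shaped like the bottle but purple is not meant.

How it is judged:
On the way, in this order (a step that is already met when the one before it is completed fails the run):
1. the dial rests four clicks clockwise of where it started (distance of pointer_end from where it was at the start of the episode between 0.0494 and 0.0542 m and value of joint dial between 1.885 and 3.875 rad and velocity of joint dial between -0.2 and 0.2 rad/s), for 0.3 s.
2. the green start button is pressed down (distance of pointer_end from where it was at the start of the episode between 0.0494 and 0.0542 m and value of joint dial between 1.885 and 3.875 rad and value of joint start above 0.0045 m), for 0.05 s.
At the end, for the whole second after the job is handed in: The dial rests four clicks (120 degrees, within 9) clockwise of its start; the green button was then pressed (4.5 mm or more) and is up again (within 1.5 mm); the red one is up; the bottle is upright within 15 mm of its start, the other things within 20 mm (all of step 1 and value of joint each of start, stop below 0.0015 m and angle between bottle's own z axis and vertical below 0.1 rad and distance of bottle from where it was at the start of the episode below 0.015 m and linear speed of bottle below 0.02 m/s and distance of each of marker, petri, reagent, amber, rack, dishes from where it was at the start of the episode below 0.02 m); the robot touches nothing.
It fails at once if the green button is pressed while the dial is not four clicks up (value of joint start above 0.003 m and not (distance of pointer_end from where it was at the start of the episode between 0.0494 and 0.0542 m and value of joint dial between 1.885 and 3.875 rad)).
It fails at once if the red stop button is pressed (value of joint stop above 0.003 m).
It fails at once if the stirrer, its dial or a button is gripped or pushed hard (over 35 N) (contact force between the fingers and stirrer above 35 N).
It fails at once if the bottle is shoved, tipped or lifted (distance of bottle from where it was at the start of the episode above 0.015 m or angle between bottle's own z axis and vertical above 0.2 rad).
It fails at once if anything else on the bench is moved or lifted (over 20 mm) (distance of any of marker, petri, reagent, amber, rack, dishes from where it was at the start of the episode above 0.02 m).
It also fails if it takes over 67 s, if anything falls off the work surface, if the arm or the gripper's body presses on something with over 40 N, if the wrist force passes 120 N, or if a joint passes its speed limit or range.

ROBOT

A 6-joint arm with a two-finger parallel gripper is mounted at the origin on the work surface. World frame = base frame: x ahead of the robot, y to its left, z up, the work surface at z = 0. Lengths are in m, angles in rad, forces in N, time in s.
With the tool pointing down it reaches from about 0.275 to 0.85 m from the base axis. Payload 5.2 kg.
Tool frame: the origin (TCP) lies midway between the tips of the shut fingers; the grasp point (between the pads) lies 19 mm behind it; z points along the fingers, y is the line along which they close (so a half turn about z gives the same grasp; the last joint's range is limited). The gripper opens to 85 mm and grips with 20 to 120 N. Pads are 22 mm wide; open, the fingers measure 114 mm over their backs; the gripper's body (76 mm by 85 mm) begins 54 mm behind the grasp point. The pads swing forward as they close: fully open they stand 13 mm farther back than shut.
Start: joints at [1.137, 0.259, 1.535, -0, 1.348, -0.203], TCP at [0.126, 0.535, 0.231] pointing down, gripper open.
Joint ranges: [-3.14, 3.14], [-0.91, 2.08], [0.19, 2.58], [-1.22, 4.36], [0.22, 2.71], [-3.12, 3.12]. Speed limits (rad/s): [2.57, 2.57, 3.14, 3.14, 3.14, 3.14].

INTERFACE

Orientations are given as a rotation vector (axis times angle).
In Python, from bench import r gives the robot as it stands. The module is installed in compiled form; this text tells all that it offers.
- The arm moves only by the tool creep_tool, called after "Call:" as name([rows], argument=value, ...), one row to a line, values as JSON. Schema: {"type":"object","properties":{"rows":{"type":"array","items":{"type":"object","properties":{"finger_gap":{"type":"number"},"tx":{"type":"number"},"ty":{"type":"number"},"tz":{"type":"number"},"drx":{"type":"number"},"dry":{"type":"number"},"drz":{"type":"number"}},"additionalProperties":false,"required":["finger_gap"]},"minItems":1,"maxItems":12},"only":{"type":"string"},"quiet":{"type":"boolean"},"lines":{"type":"string"}},"required":["rows"],"additionalProperties":false}. rows is a list of rows, 1 to 12 of them, each an object with the fields finger_gap (the finger opening in m), tx, ty, tz (the shift in cm), drx, dry, drz (a rotation vector in units of 0.1 rad); a field left out counts as zero (the opening has to be given); each row is the pose to reach, as a shift and turn from the pose commanded when the call began, along the tool's axes at that moment; what a row does not reach only later rows make up. A row lasts 1/8 s, in which the tool goes at most 0.0625 m and 0.188 rad, less where a joint would pass 70% of its speed; a pose out of reach is approached as far as the arm can. The fingers move at their own pace and stop on an object; the grip force is fixed at half the most. Time passes only in rows, so rows that do not move let the fingers close. The tool returns the time, the measured TCP pose, the force, the opening and the grip force at its end. only (a regular expression) keeps the lines of the reply that match it, lines (a string "A,B") keeps lines A to B, and quiet returns only ok. Input that does not fit is refused with a message, and nothing moves.
- r.read_state(): the state, without advancing time (a new reading comes with each control period).
- r.snapshot(name): name is "side" or "top" or "wrist"; returns (picture, depth): 384x512x3 uint8, red, green, blue; 384x512 float32, m along the optical axis (not along the pixel's ray), 0 where there is no reading.
- r.calibration(name): a dict with "mtx" (3x3 intrinsics, pixels), "cam_to_world" (4x4, takes a point from camera to world coordinates); the wrist camera has in their place "hand_eye" (4x4, takes a point from camera to tool coordinates, whose origin is the TCP and whose axes are the flange's). Camera axes: x right, y up, looking along -z (the intrinsics and any distortion apply to the point x, -y, -z); pixel columns grow to the right and rows downward; lengths in m; the calibration is good to about 2 mm. A picture is of the moment at which its call begins: read the wrist's pose just before it. calibration takes no time and is no camera call.
- r.sign_off(): hands the job in; it is judged then, once.
Trained networks look in the newest picture that a camera, given by its name, has taken for a name from the list of things; names that differ only in an ending like _2 or _b are one class to them, and where a whole thing is asked for, a point or a joint stands for the part that bears it (a point fixed in the world has none). Each returns a list of dicts, best first, with "confidence" (0 to 1); they miss things now and then, are a little off and sometimes report something else, mostly with a low value. They report only what shows in the picture. A call takes as long as a camera call. They do not tell look-alikes from the thing itself.
- r.trace(camera, label): "mask" (384x512 bool, what is visible of it) and "xy" ([column, row] in pixels, amid what is visible of it).
The state is a dict: "t": time; "q": joint angles; "joint_vel": joint speeds; "tau": joint torques, N m; "tcp_pos": TCP position; "tcp_rot": TCP orientation; "ft_force": force on the tool from outside, world axes, zero at the start; "ft_torque": the same for the moment, N m; "grip_width": finger opening in m; "grip_force": force on a finger pad.
Only numpy, scipy, OpenCV 4.12 (cv2) and the standard library are available. Lean on these libraries where they do the work, as an engineer would, in place of code of your own. Each camera call takes 0.05 s, during which the arm holds its last target. There are 200 camera calls.

## Working session

There is one attempt and no reset: what is moved stays moved. The work goes in short steps, Python scripts to look and compute and a tool call to move; the robot and the scene stay as the last step left them, time stands still between calls to the robot, and variables do not carry over. Pictures are saved under pics/ and viewed, at most 10 in all, crops included, and the job is handed in when it is done.

```bash
mkdir -p pics; cat > h.py <<'E'
import numpy as np, cv2
from bench import r
from scipy.spatial.transform import Rotation as R
def cam(n):
    s=r.read_state(); im,d=r.snapshot(n); c=r.calibration(n)
    if n=="wrist":
        T=np.eye(4);T[:3,:3]=R.from_rotvec(s["tcp_rot"]).as_matrix();T[:3,3]=s["tcp_pos"];M=T@c["hand_eye"]
    else: M=c["cam_to_world"]
    return im,d,np.array(c["mtx"]),np.array(M)
def cloud(d,K,M):
    v,u=np.mgrid[:d.shape[0],:d.shape[1]]
    P=np.stack([(u-K[0,2])/K[0,0]*d,-(v-K[1,2])/K[1,1]*d,-d,np.ones_like(d)],-1)
    return (P@M.T)[...,:3]
def proj(p,K,M):
    q=np.linalg.inv(M)@np.append(p,1); return K[0,0]*q[0]/-q[2]+K[0,2], K[1,1]*-q[1]/-q[2]+K[1,2]
E
python3 - <<'E'
from h import *
print(r.read_state(), r.calibration("top"))
ims=[]
for n in("top","side"):
    im,d,K,M=cam(n); P=cloud(d,K,M); cv2.imwrite(f"pics/{n}0.png",im[...,::-1])
    for l in("stirrer","dial_axis","dial","pointer_end","start_top","start","stop_top","bottle"):
        try:
            for o in r.trace(n,l)[:2]:
                m=o["mask"]&(d>0); print(n,l,round(o["confidence"],2),np.round(o["xy"]),m.sum(),np.round(np.median(P[m],0),3))
        except Exception as e: print(n,l,e)
E
```

```text
{'t': 0.0, 'q': array([ 1.13720149e+00,  2.59340455e-01,  1.53611818e+00, -1.00496529e-05,
        1.34801053e+00, -2.02803706e-01]), 'joint_vel': array([ 0.00085482, -0.00059181,  0.00055439,  0.00129791, -0.00140926,
       -0.00218576]), 'tau': array([ 4.09478425e-04, -4.46040308e+01, -2.90567136e+01, -3.20655545e-04,
        1.19366456e-02, -8.18556691e-05]), 'tcp_pos': array([0.12555844, 0.53491279, 0.23046199]), 'tcp_rot': array([-3.61651673e-01, -3.12012415e+00,  2.80394256e-03]), 'ft_force': array([-0.89590664,  0.36970686, -1.36209123]), 'ft_torque': array([ 0.02637098, -0.00940372, -0.01145541]), 'grip_force': 0.0, 'grip_width': 0.085432160763789} {'mtx': array([[494.07078851,   0.        , 261.62633839],
       [  0.        , 494.07078851, 196.74316286],
       [  0.        ,   0.        ,   1.        ]]), 'cam_to_world': array([[-0.01963316,  0.99090551, -0.13311957,  0.36100402],
       [-0.99974326, -0.02096344, -0.00859882,  0.01555841],
       [-0.01131126,  0.13291657,  0.99106268,  1.89862815],
       [ 0.        ,  0.        ,  0.        ,  1.        ]])}
top stirrer 0.97 [267. 191.] 5166 [ 0.626 -0.004  0.081]
top dial_axis 0.97 [267. 188.] 4839 [ 0.623 -0.     0.082]
top dial 0.66 [262. 210.] 290 [0.549 0.046 0.073]
top pointer_end 0.72 [256. 212.] 279 [0.549 0.047 0.073]
top bottle 0.95 [346. 153.] 389 [ 0.752 -0.292  0.104]
top bottle 0.83 [338. 183.] 338 [ 0.644 -0.251  0.107]
side stirrer 0.73 [262. 209.] 5851 [ 0.617 -0.061  0.068]
side dial_axis 0.67 [257. 204.] 5634 [ 0.615 -0.061  0.068]
side dial 0.75 [234. 192.] 326 [0.546 0.032 0.072]
side pointer_end 0.61 [230. 193.] 304 [0.545 0.032 0.072]
side pointer_end 0.25 [231. 216.] 53 [ 0.516 -0.077  0.079]
side start_top 0.54 [231. 212.] 34 [ 0.516 -0.077  0.08 ]
side start 0.38 [230. 214.] 47 [ 0.516 -0.076  0.08 ]
side bottle 0.8 [295. 259.] 964 [ 0.645 -0.282  0.091]
side bottle 0.77 [291. 173.] 868 [ 0.71  -0.033  0.179]
```

```bash
python3 - <<'E'
import cv2,numpy as np
a=cv2.imread("pics/top0.png")[110:290,150:390];b=cv2.imread("pics/side0.png")[110:290,150:390]
cv2.imwrite("pics/c0.png",np.vstack([cv2.resize(x,(400*1,300),interpolation=cv2.INTER_CUBIC) for x in(a,b)]))
cv2.imwrite("pics/c1.png",cv2.resize(cv2.imread("pics/top0.png")[150:240,200:320],(800,600),interpolation=cv2.INTER_CUBIC))
E
```

```text
(no output)
```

View pics/side0.png

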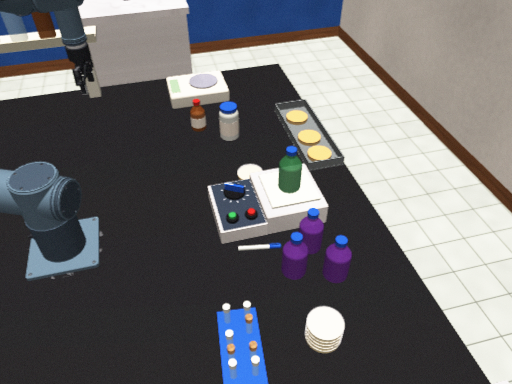

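View pics/c1.png

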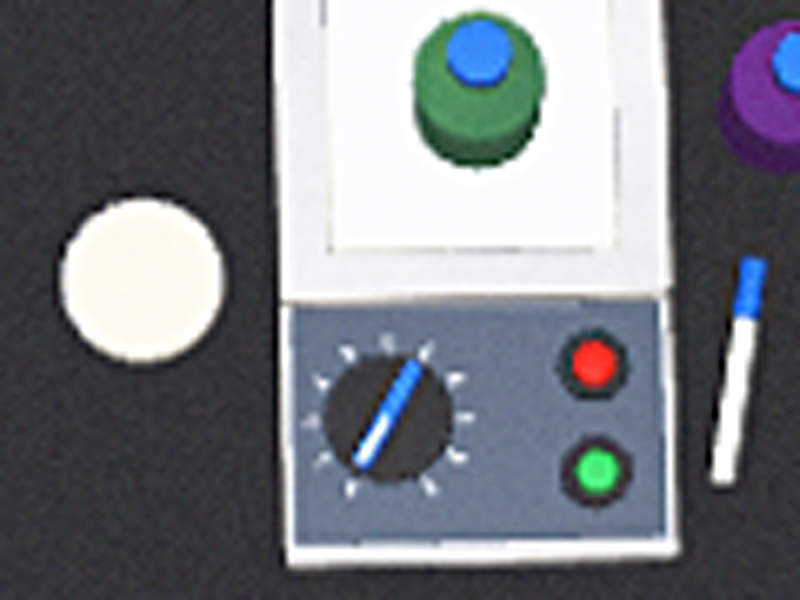

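Side view: the green bottle stands on the plate at (290,172). The three purple look-alikes at (295,258), (312,232) and (338,262) are not meant. In the top crop the dial is at (388,415), and the white-lined end of the bar points lower left to the first tick (stop 0). Green button is at (597,470), red at (594,363). Next I go above the dial with the fingers shut for a close look.

The manual's scale: shifts go in cm and turns go in units of 0.1 rad. Converting my numbers, -0.48 m is -48, -0.406 m is -40.6, 1.867 rad is 18.67.

Call:
creep_tool([
  {"finger_gap":0, "tx":-10, "ty":-9, "tz":-6, "drz":4},
  {"finger_gap":0, "tx":-20, "ty":-17, "tz":-9, "drz":8},
  {"finger_gap":0, "tx":-48, "ty":-40.6, "tz":-9, "drz":12},
  {"finger_gap":0, "tx":-48, "ty":-40.6, "tz":-9, "drz":15},
  {"finger_gap":0, "tx":-48, "ty":-40.6, "tz":-9, "drz":18.67},
  {"finger_gap":0, "tx":-48, "ty":-40.6, "tz":-9, "drz":18.67},
  {"finger_gap":0, "tx":-48, "ty":-40.6, "tz":-9, "drz":18.67},
  {"finger_gap":0, "tx":-48, "ty":-40.6, "tz":-9, "drz":18.67},
  {"finger_gap":0, "tx":-48, "ty":-40.6, "tz":-9, "drz":18.67},
  {"finger_gap":0, "tx":-48, "ty":-40.6, "tz":-9, "drz":18.67},
  {"finger_gap":0, "tx":-48, "ty":-40.6, "tz":-9, "drz":18.67},
  {"finger_gap":0, "tx":-48, "ty":-40.6, "tz":-9, "drz":18.67},
])

```text
t: 2.4
tcp_pos: [0.5003, 0.0299, 0.3209]
tcp_rot: [-2.723, -1.565, 0.001]
ft_force: [0.7, 0.1, 0.0]
grip_width: -0.0003
grip_force: 0.0
```

```bash
python3 - <<'E'
from h import *
s=r.read_state();print(s["q"],s["ft_force"],s["grip_width"])
im,d,K,M=cam("wrist");cv2.imwrite("pics/w1.png",im[...,::-1]);print(r.calibration("wrist")["hand_eye"])
P=cloud(d,K,M)
np.savez("w1.npz",im=im,P=P,K=K,M=M,d=d)
for l in("dial","pointer_end","start_top","stop_top","stirrer"):
    for o in r.trace("wrist",l)[:2]:
        m=o["mask"]&(d>0); print(l,round(o["confidence"],2),np.round(o["xy"]),m.sum(),np.round(np.median(P[m],0),4))
E
```

```text
[-1.63439237e-01  1.23641673e-01  1.48647380e+00  3.85981708e-04
  1.53253596e+00  3.64077944e-01] [0.74118642 0.1344005  0.03693683] -0.00030163341841847277
[[ 1.16582732e-03  9.66332911e-01  2.57292335e-01  6.42341621e-02]
 [ 9.99999316e-01 -1.15184608e-03 -2.05057607e-04 -2.43176186e-04]
 [ 9.82072516e-05  2.57292398e-01 -9.66333593e-01 -1.41630118e-01]
 [ 0.00000000e+00  0.00000000e+00  0.00000000e+00  1.00000000e+00]]
dial 0.95 [283. 142.] 2304 [0.5498 0.0441 0.0704]
pointer_end 0.87 [283. 137.] 2180 [0.5496 0.0439 0.0705]
start_top 0.61 [303. 226.] 246 [ 0.5167 -0.0709  0.0806]
stop_top 0.64 [344. 205.] 263 [ 0.5767 -0.0712  0.0806]
stirrer 0.89 [361. 136.] 37758 [0.6332 0.0208 0.0835]
```

View pics/w1.png

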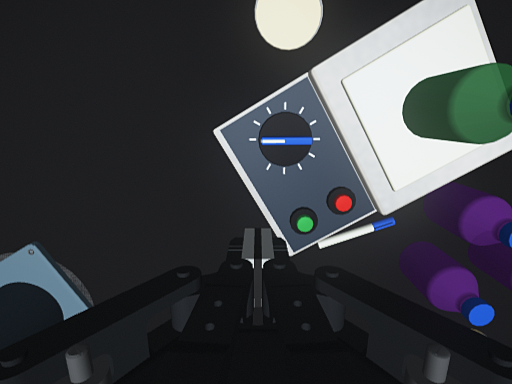

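The wrist view shows the dial at (285,140), bar white end left at (262,141), level in the image, so it lies along tool y at 150°, stop 0. Green is at (305,223), red at (343,203). Dial axis from the buttons and from the dial mask agree to under 1 mm, at about (0.550, 0.044). I descend behind the white end of the bar.

To row units: 0.21 m is 21, 0.17 m is 17.

Call:
creep_tool([
  {"finger_gap":0, "tx":1.3, "ty":0.9, "tz":6},
  {"finger_gap":0, "tx":1.3, "ty":0.9, "tz":12},
  {"finger_gap":0, "tx":1.3, "ty":0.9, "tz":17},
  {"finger_gap":0, "tx":1.3, "ty":0.9, "tz":21},
  {"finger_gap":0, "tx":1.3, "ty":0.9, "tz":21},
  {"finger_gap":0, "tx":1.3, "ty":0.9, "tz":21},
])

```text
t: 3.45
tcp_pos: [0.5155, 0.0374, 0.113]
tcp_rot: [2.721, 1.567, 0.003]
ft_force: [1.3, 0.0, 0.9]
grip_width: -0.0001
grip_force: 0.0
```

```bash
python3 - <<'E'
from h import *
s=r.read_state();print(s["q"],s["ft_force"],s["tcp_pos"])
im,d,K,M=cam("wrist");cv2.imwrite("pics/w2.png",im[...,::-1])
E
```

```text
[-1.43606413e-01  3.11583789e-01  1.77724947e+00  4.02326481e-05
  1.05038756e+00  3.82480239e-01] [1.28354351 0.00897489 0.87773618] [0.51554026 0.03741684 0.1129726 ]
```

View pics/w2.png

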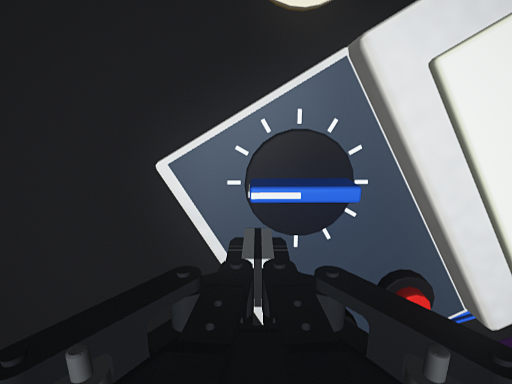

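The view shows the fingertips at (258,232) and the bar at rows 186–201, white end at (250,194), so the tip is clear behind the bar. I lower it and creep up to contact.

To row units: 0.03 m is 3, 0.015 m is 1.5.

Call:
creep_tool([
  {"finger_gap":0, "tz":1.5},
  {"finger_gap":0, "tz":3},
  {"finger_gap":0, "tz":3},
  {"finger_gap":0, "tz":3},
])

```text
t: 4.0
tcp_pos: [0.5145, 0.037, 0.0812]
tcp_rot: [-2.723, -1.566, 0.001]
ft_force: [0.2, -0.6, 0.4]
grip_width: -0.0001
grip_force: 0.0
```

Call:
creep_tool([
  {"finger_gap":0, "tx":0.3},
  {"finger_gap":0, "tx":0.6},
  {"finger_gap":0, "tx":0.6},
])

```text
t: 4.38
tcp_pos: [0.5178, 0.0425, 0.0815]
tcp_rot: [2.723, 1.567, 0.001]
ft_force: [-0.8, 0.0, -0.4]
grip_width: 0.0001
grip_force: 0.0
```

To row units: 0.0117 m is 1.17, 0.009 m is 0.9, 0.087 rad is 0.87.

Call:
creep_tool([
  {"finger_gap":0, "tx":0.39, "ty":-0.13, "drz":0.87},
  {"finger_gap":0, "tx":0.64, "ty":-0.24, "drz":1.75},
  {"finger_gap":0, "tx":0.9, "ty":-0.32, "drz":2.62},
  {"finger_gap":0, "tx":1.17, "ty":-0.39, "drz":3.49},
  {"finger_gap":0, "tx":1.17, "ty":-0.39, "drz":3.49},
])

```text
t: 5.0
tcp_pos: [0.5201, 0.0545, 0.0814]
tcp_rot: [2.953, 1.071, 0.0]
ft_force: [0.4, 0.3, -0.4]
grip_width: 0.0001
grip_force: 0.0
```

```bash
python3 - <<'E'
from h import *
im,d,K,M=cam("wrist");cv2.imwrite("pics/w3.png",im[...,::-1])
E
```

```text
(no output)
```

View pics/w3.png

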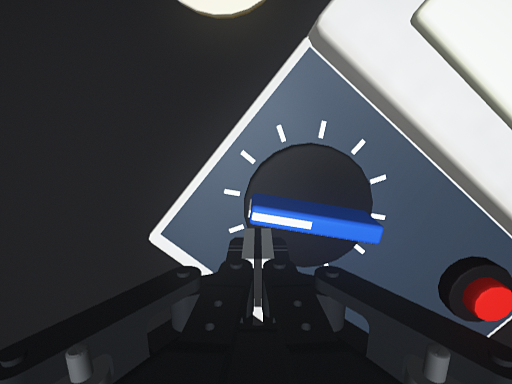

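The bar has turned 30° (white end at (255,212), now at the second tick): one click. I continue the arc.

Call:
creep_tool([
  {"finger_gap":0, "tx":0.24, "ty":-0.13, "drz":0.87},
  {"finger_gap":0, "tx":0.49, "ty":-0.24, "drz":1.75},
  {"finger_gap":0, "tx":0.75, "ty":-0.32, "drz":2.62},
  {"finger_gap":0, "tx":1.02, "ty":-0.39, "drz":3.49},
  {"finger_gap":0, "tx":1.29, "ty":-0.42, "drz":4.36},
  {"finger_gap":0, "tx":1.56, "ty":-0.44, "drz":5.24},
  {"finger_gap":0, "tx":1.84, "ty":-0.43, "drz":6.11},
  {"finger_gap":0, "tx":2.11, "ty":-0.4, "drz":6.98},
  {"finger_gap":0, "tx":2.11, "ty":-0.4, "drz":6.98},
])

```text
t: 6.18
tcp_pos: [0.5338, 0.0709, 0.0813]
tcp_rot: [3.142, -0.002, 0.0]
ft_force: [-0.1, 0.1, -0.5]
grip_width: -0.0003
grip_force: 0.0
```

```bash
python3 - <<'E'
from h import *
im,d,K,M=cam("wrist");cv2.imwrite("pics/w4.png",im[...,::-1]);print(r.read_state()["q"])
E
```

```text
[-7.52444075e-02  3.86363098e-01  1.75661251e+00 -3.58604563e-05
  9.98705141e-01  1.49590010e+00]
```

View pics/w4.png

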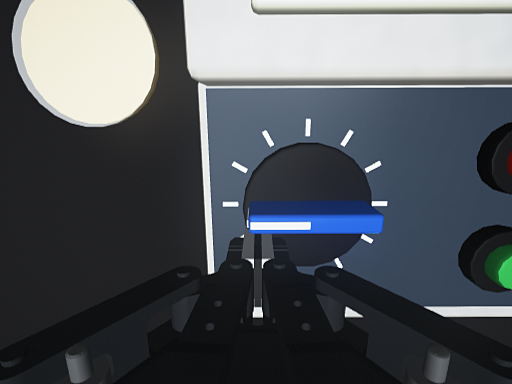

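Bar now parallel to the console's front, white end left at (250,225): two clicks (60°). Next arc is 50°, which leaves the finger at 110° and lets the last click snap ahead to 120°.

To row units: 0.0264 m is 2.64, 0.0238 m is 2.38, 0.873 rad is 8.73.

Call:
creep_tool([
  {"finger_gap":0, "tx":0.24, "ty":-0.13, "drz":0.87},
  {"finger_gap":0, "tx":0.49, "ty":-0.24, "drz":1.75},
  {"finger_gap":0, "tx":0.75, "ty":-0.32, "drz":2.62},
  {"finger_gap":0, "tx":1.02, "ty":-0.39, "drz":3.49},
  {"finger_gap":0, "tx":1.29, "ty":-0.42, "drz":4.36},
  {"finger_gap":0, "tx":1.56, "ty":-0.44, "drz":5.24},
  {"finger_gap":0, "tx":1.84, "ty":-0.43, "drz":6.11},
  {"finger_gap":0, "tx":2.11, "ty":-0.4, "drz":6.98},
  {"finger_gap":0, "tx":2.38, "ty":-0.34, "drz":7.85},
  {"finger_gap":0, "tx":2.64, "ty":-0.27, "drz":8.73},
  {"finger_gap":0, "tx":2.64, "ty":-0.27, "drz":8.73},
])

```text
t: 7.6
tcp_pos: [0.5601, 0.0734, 0.0813]
tcp_rot: [2.847, -1.329, 0.0]
ft_force: [0.4, -0.4, -0.0]
grip_width: 0.0
grip_force: 0.0
```

```bash
python3 - <<'E'
from h import *
im,d,K,M=cam("wrist");cv2.imwrite("pics/w5.png",im[...,::-1]);print(r.read_state()["q"])
E
```

```text
[-6.69768171e-02  4.26802694e-01  1.69028812e+00 -7.28656351e-05
  1.02469792e+00  2.37678385e+00]
```

View pics/w5.png

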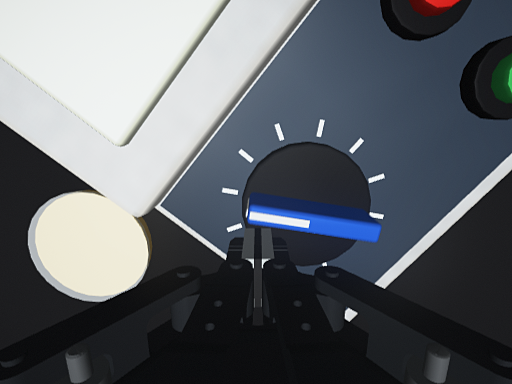

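White end at (250,215), the bar now 10° ahead of the finger: 120°, four clicks. Back off, lift, and go above the green button at (0.517, −0.071).

To row units: 0.126 m is 12.6, 0.1 m is 10.

Call:
creep_tool([
  {"finger_gap":0, "tx":-0.6},
  {"finger_gap":0, "tx":-1.2},
  {"finger_gap":0, "tx":-1.2, "tz":-5},
  {"finger_gap":0, "tx":-1.2, "tz":-6},
  {"finger_gap":0, "tx":3, "ty":5, "tz":-6},
  {"finger_gap":0, "tx":6, "ty":10, "tz":-6},
  {"finger_gap":0, "tx":8.3, "ty":12.6, "tz":-6},
  {"finger_gap":0, "tx":8.3, "ty":12.6, "tz":-6},
  {"finger_gap":0, "tx":8.3, "ty":12.6, "tz":-6},
])

```text
t: 8.78
tcp_pos: [0.5162, -0.0703, 0.141]
tcp_rot: [-2.844, 1.333, 0.001]
ft_force: [0.1, 0.0, -0.6]
grip_width: -0.0002
grip_force: 0.0
```

```bash
python3 - <<'E'
from h import *
im,d,K,M=cam("top");P=cloud(d,K,M);cv2.imwrite("pics/t6.png",cv2.resize(im[150:240,200:320,::-1],(640,480),interpolation=cv2.INTER_CUBIC))
im,d,K,M=cam("wrist");P=cloud(d,K,M);cv2.imwrite("pics/w6.png",im[...,::-1])
hsv=cv2.cvtColor(im,cv2.COLOR_RGB2HSV)
for n,lo,hi in(("green",(45,120,60),(75,255,255)),("blue",(105,150,60),(125,255,255))):
    m=(cv2.inRange(hsv,lo,hi)>0)&(d>0)&(np.linalg.norm(P[...,:2]-[0.54,0],axis=-1)<.12);
    if m.sum(): q=P[m];print(n,m.sum(),np.median(q,0).round(4),q.min(0).round(3),q.max(0).round(3))
print(r.read_state()["ft_force"])
E
```

```text
green 820 [ 0.5179 -0.0734  0.0809] [ 0.506 -0.084  0.071] [ 0.529 -0.061  0.083]
blue 1046 [0.5646 0.0465 0.0849] [ 0.52  -0.058  0.058] [0.582 0.096 0.205]
[ 0.84227001  0.73580686 -0.69165324]
```

View pics/w6.png

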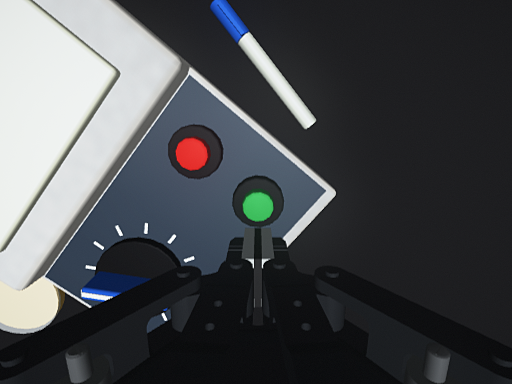

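View pics/t6.png

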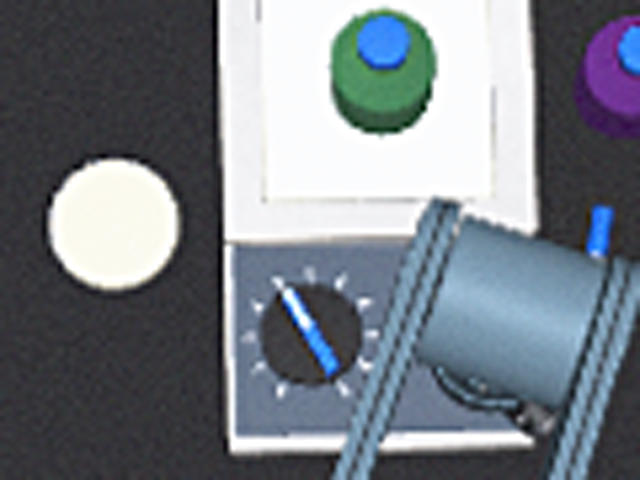

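Top crop: the white end of the bar at (285,290) points to the fifth tick (278,283), so four clicks. Wrist: green at (257,207) is directly ahead of the tips, red well clear at (192,155). The blob puts green at (0.5176,−0.0725), so I shift 2 mm and press gently.

To row units: 0.002 m is 0.2, 0.055 m is 5.5.

Call:
creep_tool([
  {"finger_gap":0, "tx":0.2, "tz":3},
  {"finger_gap":0, "tx":0.2, "tz":5.5},
  {"finger_gap":0, "tx":0.2, "tz":5.5},
])

```text
t: 9.25
tcp_pos: [0.5162, -0.0707, 0.0846]
tcp_rot: [2.846, -1.33, -0.007]
ft_force: [-1.0, -0.2, 0.1]
grip_width: 0.0001
grip_force: 0.0
```

Call:
creep_tool([
  {"finger_gap":0, "tz":0.2},
  {"finger_gap":0, "tz":0.4},
  {"finger_gap":0, "tz":0.6},
  {"finger_gap":0, "tz":0.6},
])

```text
t: 9.75
tcp_pos: [0.5183, -0.0725, 0.0809]
tcp_rot: [-2.844, 1.333, -0.002]
ft_force: [1.4, 0.7, 2.3]
grip_width: -0.0002
grip_force: 1.0
```

To row units: 0.004 m is 0.4, 0.003 m is 0.3.

Call:
creep_tool([
  {"finger_gap":0, "tz":0.1},
  {"finger_gap":0, "tz":0.2},
  {"finger_gap":0, "tz":0.3},
  {"finger_gap":0, "tz":0.4},
  {"finger_gap":0, "tz":0.4},
])

```text
t: 10.38
tcp_pos: [0.5183, -0.0725, 0.0765]
tcp_rot: [-2.845, 1.333, -0.002]
ft_force: [3.0, 1.1, 4.3]
grip_width: -0.0001
grip_force: 2.2
```

Call:
creep_tool([
  {"finger_gap":0, "tz":0.1},
  {"finger_gap":0, "tz":0.15},
  {"finger_gap":0, "tz":0.15},
])

```text
t: 10.75
tcp_pos: [0.5183, -0.0725, 0.0759]
tcp_rot: [-2.845, 1.333, -0.003]
ft_force: [1.6, 2.2, 12.2]
grip_width: -0.0002
grip_force: 6.0
```

Tip stops at 75.9 mm (6 mm of travel) at 12 N: the button is fully down. I lift off and check.

Call:
creep_tool([
  {"finger_gap":0, "tz":-0.5},
  {"finger_gap":0, "tz":-2},
  {"finger_gap":0, "tz":-8},
  {"finger_gap":0, "tz":-15},
  {"finger_gap":0, "tz":-20},
  {"finger_gap":0, "tz":-20},
  {"finger_gap":0, "tz":-20},
])

```text
t: 11.62
tcp_pos: [0.5166, -0.0722, 0.2741]
tcp_rot: [2.844, -1.333, -0.003]
ft_force: [-0.1, 0.2, -0.3]
grip_width: 0.0001
grip_force: 0.0
```

```bash
python3 - <<'E'
from h import *
im,d,K,M=cam("wrist");P=cloud(d,K,M)
hsv=cv2.cvtColor(im,cv2.COLOR_RGB2HSV)
for n,lo,hi,c in(("green",(45,120,60),(75,255,255),(.517,-.071)),("red",(0,150,80),(8,255,255),(.577,-.071)),("bar",(105,150,60),(125,255,255),(.55,.044))):
    m=(cv2.inRange(hsv,lo,hi)>0)&(d>0)&(np.linalg.norm(P[...,:2]-c,axis=-1)<.045)
    q=P[m]; print(n,m.sum(),np.median(q,0).round(4))
    if n=="bar":
        q=q[q[:,2]>.09]; v=np.linalg.svd(q[:,:2]-q[:,:2].mean(0),full_matrices=False)[2][0];print(np.degrees(np.arctan2(v[1],v[0])))
print(r.read_state()["ft_force"])
E
```

```text
green 311 [ 0.5174 -0.0726  0.0809]
red 324 [ 0.5767 -0.0724  0.081 ]
bar 708 [0.5466 0.0385 0.0915]
-151.26484516039747
[-0.12214488 -0.08433331 -0.98695136]
```

Both buttons are up, and the bar lies at about 29° (target 30°), clear of the arm. I hand in.

```bash
python3 -c "
from bench import r
print(r.sign_off())"
```

```text
the job is handed in; nothing more can be done
None
```

I turned the dial four clicks clockwise, pressed the green button fully down and let it come back up, never touched the red button, and handed the job in at about 12 s; no verdict was returned.

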